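# Brush out the food tins for recycling

### The job

Lift the long brush up against its sprung catches and out of its rack, then brush the inside of every food tin, the tallest first and the shortest last: bristles down to the very bottom, up past half the tin's height, and down to the bottom again. Finish with the brush standing bristles down in the square drip caddy and every tin standing upright on the floor of the shallow tray, and do not disturb the flattened cans, bottle, funnel and mug.

Things in the scene. Friction and masses are not known exactly. Their poses are not given: they have to be found in the camera images.
- brush: long rigid bottle brush, 225 mm, up to 0.2 kg, hanging bristles down in the rack, its axes parallel to the rack's, its origin at x -30, y 0, z 20 mm in the rack's frame. Origin: centre of its flat bristle end (it can stand on it); z runs up to the handle. Bristle head 35 mm diameter, z 0 to 80; steel shaft 12 mm diameter to 130; collar to 146; black handle to 225 mm.
- brush_grip (a point): where to grip the brush: on its axis, 195 mm above its bristle end, in the square black handle (20 x 20 mm, sides along the brush's x and y).
- brush_collar (a point): on the brush's axis, 130 mm above its bristle end: underside of the black collar, 36 mm diameter and 4 mm thick, above that a cone narrowing to 22 mm over 12 mm.
- rack: fixed grey brush rack at the left, 130 x 130 mm foot, 174 mm tall, open front to its own -x. Origin: centre of its underside. Two fork arms (top at z 150, underside 142 mm) carry the brush's collar, its shaft in the 20 mm slot between them, open to the front. A lip 8 mm high at the arms' front ends stops the collar being drawn straight out.
- rack_catch (a point): on the hung brush's axis, z 164 mm in the rack, between two sprung steel noses that close over the collar. Lifting takes 8 to 20 N until they give way, and 20 mm of lift brings the collar past them. Lift 30 to 36 mm in all (at over 40 mm the bristle head meets the fork arms), draw the brush out level to the rack's -x by 70 mm or more, then raise it freely.
- tin_tall: the tallest of up to three empty gold-coloured heavy-bottomed round food tins (it may be absent), open at the top, 115 mm tall, 64 mm outside diameter, wall 3 mm, bottom 6 mm thick, 0.15 to 0.31 kg; stands upright and loose on the cart. Origin: centre of its underside, z up.
- tin_mid: the middle one in height of up to three empty gold-coloured heavy-bottomed round food tins (it may be absent), open at the top, 95 mm tall, 64 mm outside diameter, wall 3 mm, bottom 6 mm thick, 0.15 to 0.31 kg; stands upright and loose on the cart. Origin: centre of its underside, z up.
- tin_short: the shortest of up to three empty gold-coloured heavy-bottomed round food tins (it may be absent), open at the top, 75 mm tall, 64 mm outside diameter, wall 3 mm, bottom 6 mm thick, 0.15 to 0.31 kg; stands upright and loose on the cart. Origin: centre of its underside, z up.
- tray: fixed shallow grey tray beyond the tins, 140 mm along its x, 300 mm along its y, walls 30 mm high and 4 mm thick, inner floor 4 to 5 mm above the cart top. Origin: centre of its underside, z up. Three tins stand in it in a row along its y, 90 mm apart.
- caddy: fixed square white drip caddy at the right, open at the top, 86 x 86 mm outside, 105 mm tall, walls 4 mm, inner floor 4 to 5 mm above the cart top. Origin: centre of its underside, z up.
- flat_can_a: a flattened gold drinks can, 66 mm across, 16 mm thick, lying near the robot: leave alone. Origin: centre of its underside
- flat_can_b: the other flattened gold drinks can, as the first: leave alone
- glass_bottle: empty green glass bottle with steel cap, 66 mm diameter, 200 mm tall, upright, far right: leave alone. Origin: centre of its underside
- funnel: black plastic funnel standing mouth down, 110 mm across, 110 mm tall, far left: leave alone. Origin: centre of its underside
- mug: white mug, 80 mm across, 90 mm tall, near right, beside the caddy: leave alone. Origin: centre of its underside

How it is judged:
On the way, in this order (a step that is already met when the one before it is completed fails the run):
1. the brush has been lifted up out of the sprung catches of its rack (z of brush in the frame of rack above 0.045 m), for 0.1 s.
2. the bristles reach the bottom of the tall tin (x of brush in the frame of tin_tall between -0.025 and 0.025 m and y of brush in the frame of tin_tall between -0.025 and 0.025 m and z of brush in the frame of tin_tall below 0.02 m), for 0.1 s.
3. they are drawn up past half the height of the tall tin, still inside it (x of brush in the frame of tin_tall between -0.025 and 0.025 m and y of brush in the frame of tin_tall between -0.025 and 0.025 m and z of brush in the frame of tin_tall between 0.0575 and 0.115 m).
4. they reach the bottom of the tall tin a second time (all of step 2), for 0.1 s.
5. the bristles reach the bottom of the middle tin (x of brush in the frame of tin_mid between -0.025 and 0.025 m and y of brush in the frame of tin_mid between -0.025 and 0.025 m and z of brush in the frame of tin_mid below 0.02 m), for 0.1 s.
6. they are drawn up past half the height of the middle tin, still inside it (x of brush in the frame of tin_mid between -0.025 and 0.025 m and y of brush in the frame of tin_mid between -0.025 and 0.025 m and z of brush in the frame of tin_mid between 0.0475 and 0.095 m).
7. they reach the bottom of the middle tin a second time (all of step 5), for 0.1 s.
8. the bristles reach the bottom of the short tin (x of brush in the frame of tin_short between -0.025 and 0.025 m and y of brush in the frame of tin_short between -0.025 and 0.025 m and z of brush in the frame of tin_short below 0.02 m), for 0.1 s.
9. they are drawn up past half the height of the short tin, still inside it (x of brush in the frame of tin_short between -0.025 and 0.025 m and y of brush in the frame of tin_short between -0.025 and 0.025 m and z of brush in the frame of tin_short between 0.0375 and 0.075 m).
10. they reach the bottom of the short tin a second time (all of step 8), for 0.1 s.
At the end, for the whole second after the job is handed in: Each tin present stands upright (0.1 rad) on the tray floor, centre within 45 mm (tray x) and 125 mm (tray y) of its middle; the brush stands in the caddy, its end within 40 mm of its centre lines and under 30 mm high, leaning under 0.7 rad; all at rest (x of tin_tall in the frame of tray between -0.045 and 0.045 m and y of tin_tall in the frame of tray between -0.125 and 0.125 m and z of each of tin_tall, tin_mid, tin_short in the frame of tray below 0.012 m and angle between each of tin_tall, tin_mid, tin_short's own z axis and vertical below 0.1 rad and linear speed of each of tin_tall, tin_mid, tin_short, brush below 0.03 m/s and x of tin_mid in the frame of tray between -0.045 and 0.045 m and y of tin_mid in the frame of tray between -0.125 and 0.125 m and x of tin_short in the frame of tray between -0.045 and 0.045 m and y of tin_short in the frame of tray between -0.125 and 0.125 m and x of brush in the frame of caddy between -0.04 and 0.04 m and y of brush in the frame of caddy between -0.04 and 0.04 m and z of brush in the frame of caddy below 0.03 m and angle between brush's own z axis and vertical below 0.7 rad); the robot touches nothing.
It fails at once if a flattened can, the bottle, the funnel or the mug is pushed more than 50 mm away or knocked over (distance of any of flat_can_a, flat_can_b, glass_bottle, funnel, mug from where it was at the start of the episode above 0.05 m or angle between any of flat_can_a, flat_can_b, glass_bottle, funnel, mug's own z axis and vertical above 0.5 rad).
Of tin_tall, tin_mid, tin_short only 2 to 3 are there at a start; the rules pass over those that are not, and their reading is None.
At some moment in a run one of tin_tall, tin_mid, tin_short may be knocked a few centimetres aside while the robot is not near it.
It also fails if it takes over 210 s, if anything falls off the work surface, if the arm or the gripper's body presses on something with over 40 N, if the wrist force passes 120 N, or if a joint passes its speed limit or range.

### The arm

A 7-joint arm with a two-finger parallel gripper is mounted at the origin on the work surface. World frame = base frame: x ahead of the robot, y to its left, z up, the work surface at z = 0. Lengths are in m, angles in rad, forces in N, time in s.
With the tool pointing down it reaches from about 0.4 to 0.875 m from the base axis. Payload 19.3 kg.
Tool frame: the origin (TCP) lies on the centre line of the jaws, within the pads' length; the fingertips stand 14 mm ahead of it and the grasp point (between the pads) lies 5 mm behind it; z points along the fingers, y is the line along which they close (so a half turn about z gives the same grasp; the last joint's range is limited). The gripper opens to 85 mm and grips with 20 to 120 N. Pads are 22 mm wide; open, the fingers measure 114 mm over their backs; the gripper's body (76 mm by 85 mm) begins 54 mm behind the grasp point. The pads swing forward as they close: fully open they stand 13 mm farther back than shut.
Start: joints at [1.118, 0.521, -0.036, 1.599, 0.021, 1.021, -0.113], TCP at [0.233, -0.58, 0.245] pointing down, gripper open.
Joint ranges: [-2.91, 2.91], [-0.3, 2.13], [-1.5, 1.42], [0.17, 2.43], [-1.26, 4.41], [0.16, 1.93], [-2.52, 2.52]. Speed limits (rad/s): [1.89, 1.89, 2.39, 2.39, 3.01, 3.01, 3.01].

### API

Orientations are given as [roll, pitch, yaw] about the fixed x, y, z axes, in that order (R = Rz(yaw) Ry(pitch) Rx(roll)).
In Python, from workcell import bot, grab_frame, regions_of gives the robot as it stands. The module is installed in compiled form; this text tells all that it offers.
- The arm moves only by the tool play_rows, never from a script. Its argument "plan" is a list of rows, each a list of 3 entries, a list of its own where there are three numbers: the shift along the tool's x, y, z in units of 2.5 cm (1.0 is 2.5 cm), then the turn, a rotation vector about the tool's x, y, z in units of 0.15 rad (1.0 is 0.15 rad), then the closure, from -1 (fully open) to 1 (shut). In form: [[[tx, ty, tz], [rx, ry, rz], jaw], ...]. A call has 1 to 20 rows; each row shifts and turns the commanded pose from where the row before left it, along the tool's axes as they then stand; what a row does not reach is not made up. A row lasts 1/8 s, in which the tool goes at most 62.5 mm and 10.7 degrees, less where a joint would pass 70% of its speed; a pose out of reach is approached as far as the arm can. A call with a number of a shift or a turn outside -1 to 1 is refused whole. A call with a gripper value outside its range is refused whole. The fingers move at their own pace and stop on an object; "newtons" is the grip in N (left out, the last holds). Time passes only in rows, so rows that do not move let the fingers close. It gives the time, the measured TCP pose, the force, the opening and the grip force at its end, in the units of the state.
- bot.observe(): the state, without advancing time (a new reading comes with each control period).
- grab_frame(name): name is "side" or "top" or "wrist"; returns a dict with "pixels" (384x512x3 uint8, red, green, blue), "depth" (384x512 float32, m along the optical axis (not along the pixel's ray), 0 where there is no reading), "camera_matrix" (3x3 intrinsics, pixels), "R" (3x3) and "t" (3): a world point X has camera coordinates R X + t. Camera axes: x right, y down, z forward; pixel columns grow to the right and rows downward; lengths in m; the calibration is good to about 2 mm. A picture is of the moment at which its call begins.
- bot.job_done(): hands the job in; it is judged then, once.
Trained networks look in the newest picture that a camera, given by its name, has taken for a name from the list of things; names that differ only in an ending like _2 or _b are one class to them, and where a whole thing is asked for, a point or a joint stands for the part that bears it (a point fixed in the world has none). Each returns a list of dicts, best first, with "p" (0 to 1); they miss things now and then, are a little off and sometimes report something else, mostly with a low value. They report only what shows in the picture. A call takes as long as a camera call.
- regions_of(thing, camera): "mask" (384x512 bool, what is visible of it) and "box" ([left, top, right, bottom] in pixels, round what is visible of it).
The state is a dict: "clock": time; "qpos": joint angles; "qd": joint speeds; "joint_efforts": joint torques, N m; "position": TCP position; "tool_rot": TCP orientation; "force": force on the tool from outside, world axes, zero at the start; "moment": the same for the moment, N m; "grip_width": finger opening in m; "finger_force": force on a finger pad.
Only numpy, scipy, OpenCV 4.12 (cv2) and the standard library are available. Lean on these libraries where they do the work, as an engineer would, in place of code of your own. Each camera call takes 0.05 s, during which the arm holds its last target. There are 200 camera calls.

## Working session

There is one attempt and no reset: what is moved stays moved. The work goes in short steps, Python scripts to look and compute and a tool call to move; the robot and the scene stay as the last step left them, time stands still between calls to the robot, and variables do not carry over. Pictures are saved under pics/ and viewed, at most 14 in all, crops included, and the job is handed in when it is done.

Besides the shell and the picture viewer there is one more tool, called after "Emit:" as a command line: name --argument value ..., lists and objects as JSON in quotes. play_rows: Moves the arm, as the interface text tells. Its arguments: {"type":"object","properties":{"plan":{"type":"array"},"newtons":{"type":"number"}},"required":["plan"]}

```bash
mkdir -p pics; cat > h.py <<'E'
import numpy as np, cv2
from workcell import bot, grab_frame, regions_of
def pts(f,mask=None):
    d=f["depth"]; K=f["camera_matrix"]
    m=d>0
    if mask is not None: m&=mask
    v,u=np.nonzero(m); z=d[v,u]
    c=np.stack([(u-K[0,2])*z/K[0,0],(v-K[1,2])*z/K[1,1],z],1)
    return (c-f["t"])@f["R"]   # R^T (c-t)
def save(f,n): cv2.imwrite(f"pics/{n}.png",cv2.cvtColor(f["pixels"],cv2.COLOR_RGB2BGR))
E
python3 - <<'E'
from h import *
s=bot.observe()
for k,v in s.items(): print(k,np.round(v,3))
ims=[]
for n in ["top","side"]:
    f=grab_frame(n); ims.append(f["pixels"])
    print(n,(-f["R"].T@f["t"]).round(3),f["R"][2].round(2))
    for th in ["brush","rack","tin_tall","tin_mid","tin_short","tray","caddy","flat_can_a","glass_bottle","funnel","mug"]:
        for r in regions_of(th,n)[:4]:
            p=pts(f,r["mask"])
            if len(p)<5: continue
            print(n,th,round(r["p"],2),np.round(r["box"]).astype(int).tolist(),"lo",np.percentile(p,2,0).round(3),"hi",np.percentile(p,98,0).round(3))
    save(f,n+"0")
E
```

```text
clock 0.0
qpos [ 1.118  0.522 -0.036  1.6    0.021  1.021 -0.113]
qd [ 0.001  0.    -0.001  0.002 -0.001  0.    -0.   ]
joint_efforts [-0.0000e+00 -9.2712e+01  1.9800e+00 -3.6993e+01  1.8000e-02  8.0000e-03
 -0.0000e+00]
position [ 0.233 -0.579  0.245]
tool_rot [-3.14   0.     0.383]
force [-0.805  0.106 -0.18 ]
moment [-0.003 -0.023 -0.004]
finger_force 0.0
grip_width 0.085
top [ 0.476 -0.009  1.062] [ 0.07  0.02 -1.  ]
top brush 0.76 [87, 223, 135, 239] lo [0.443 0.317 0.016] hi [0.472 0.347 0.248]
top rack 0.67 [79, 186, 156, 257] lo [0.411 0.284 0.002] hi [0.556 0.405 0.176]
top rack 0.65 [248, 195, 272, 222] lo [ 0.482 -0.026  0.003] hi [0.54  0.031 0.097]
top tin_mid 0.63 [247, 194, 272, 221] lo [ 0.484 -0.026  0.003] hi [0.54  0.031 0.097]
top tray 0.72 [211, 124, 328, 192] lo [ 0.574 -0.17   0.   ] hi [0.723 0.122 0.031]
top tray 0.21 [306, 195, 332, 225] lo [ 0.479 -0.184 -0.001] hi [ 0.54  -0.115  0.077]
top caddy 0.64 [363, 166, 418, 211] lo [ 0.511 -0.373  0.   ] hi [ 0.615 -0.269  0.107]
top caddy 0.18 [351, 236, 394, 271] lo [ 0.368 -0.323  0.002] hi [ 0.441 -0.227  0.0
[... 772 characters left out ...]
57, 209, 284, 260] lo [ 0.479 -0.03  -0.   ] hi [0.54  0.032 0.094]
side tin_short 0.69 [292, 202, 315, 232] lo [ 0.477 -0.18   0.004] hi [ 0.538 -0.116  0.074]
side caddy 0.8 [306, 166, 344, 206] lo [ 0.508 -0.376  0.   ] hi [ 0.615 -0.27   0.104]
side flat_can_a 0.87 [311, 247, 336, 266] lo [ 0.345 -0.092  0.002] hi [ 0.402 -0.037  0.017]
side flat_can_a 0.85 [278, 270, 301, 292] lo [ 0.353  0.041 -0.001] hi [0.412 0.101 0.017]
side glass_bottle 0.73 [276, 132, 299, 189] lo [ 0.671 -0.424  0.005] hi [ 0.843 -0.265  0.198]
side funnel 0.61 [106, 240, 153, 290] lo [0.655 0.283 0.001] hi [0.727 0.379 0.107]
side mug 0.56 [339, 196, 372, 230] lo [ 0.364 -0.307  0.002] hi [ 0.439 -0.228  0.089]
```

```bash
python3 - <<'E'
import cv2
a=cv2.imread('pics/top0.png')[80:290,60:430]
cv2.imwrite('pics/top0c.png',cv2.resize(a,None,fx=2.1,fy=2.1))
a=cv2.imread('pics/side0.png')[90:370,90:400]
cv2.imwrite('pics/side0c.png',cv2.resize(a,None,fx=2,fy=2))
E
```

```text
(no output)
```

View pics/top0c.png

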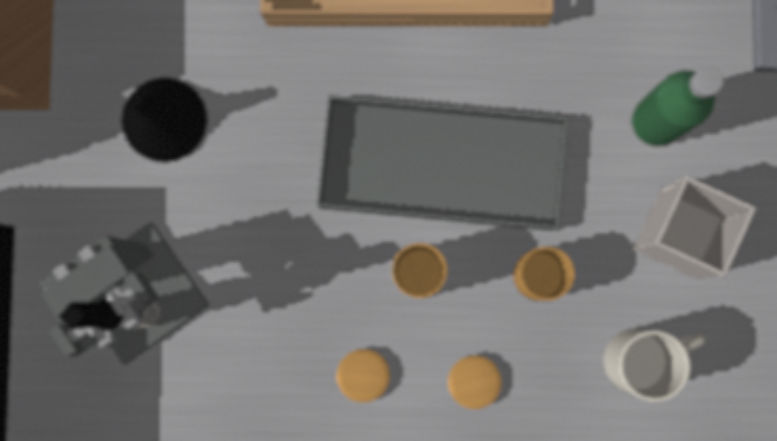

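View pics/side0c.png

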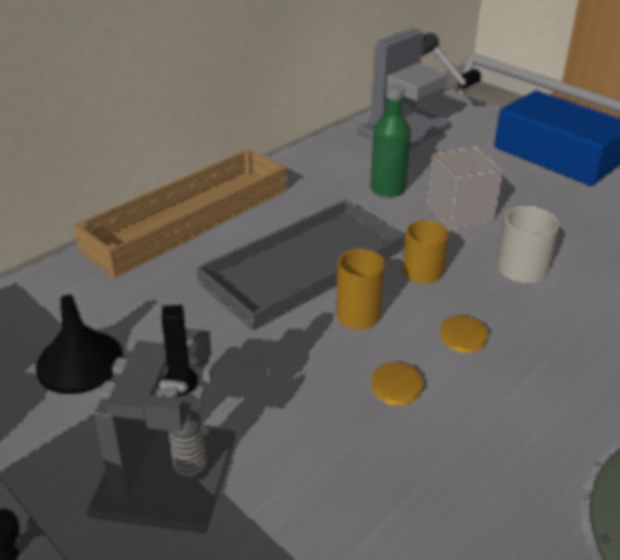

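```bash
python3 - <<'E'
from h import *
P=[];
for n in ["top","side"]:
    f=grab_frame(n); p=pts(f); P.append(p)
    def sl(nm,b,z0,z1):
        q=p[(p[:,0]>b[0])&(p[:,0]<b[1])&(p[:,1]>b[2])&(p[:,1]<b[3])&(p[:,2]>z0)&(p[:,2]<z1)]
        if len(q)<8: print(n,nm,len(q));return
        r=cv2.minAreaRect((q[:,:2]*1000).astype(np.float32))
        print(n,nm,len(q),"rect",np.round(r[0],1),np.round(r[1],1),round(r[2],1),"z",np.median(q[:,2]).round(4), "mean",q[:,:2].mean(0).round(4)*1000)
    R=(0.38,0.6,0.25,0.45)
    for z in [(.003,.02),(.02,.06),(.1,.14),(.143,.156),(.156,.168),(.168,.18),(.2,.235),(.236,.25)]: sl("rack %s"%(z,),R,*z)
    M=(0.46,0.56,-0.05,0.05); S=(0.46,.56,-.2,-.1)
    sl("mid",M,.088,.1); sl("mid all",M,.02,.1);sl("short",S,.068,.08); sl("short all",S,.02,.08)
    C=(0.47,.66,-.42,-.23); sl("caddy",C,.098,.112); sl("caddy all",C,.01,.112)
    T=(0.55,.75,-.2,.15); sl("tray rim",T,.024,.036); sl("trayfl",T,.002,.01)
E
```

```text
top rack (0.003, 0.02) 1564 rect [490.3 350. ] [217.8 199.8] 0.0 z 0.0118 mean [483.6 328.6]
top rack (0.02, 0.06) 111 rect [493.7 343.3] [103.1  28.7] 11.0 z 0.041 mean [499.6 337. ]
top rack (0.1, 0.14) 48 rect [518.8 363.3] [ 49.1 110.6] 7.5 z 0.1188 mean [533.9 342.5]
top rack (0.143, 0.156) 435 rect [479.4 353.3] [102.1 108.6] 35.7 z 0.1504 mean [480.3 346. ]
top rack (0.156, 0.168) 807 rect [473.8 348.7] [ 87.8 107. ] 36.1 z 0.1592 mean [485.2 354.6]
top rack (0.168, 0.18) 314 rect [459.9 339.8] [ 34.3 108.8] 36.0 z 0.1736 mean [459.8 338.3]
top rack (0.2, 0.235) 80 rect [459.2 332.2] [25.  12.8] 0.7 z 0.2177 mean [460.  332.4]
top rack (0.236, 0.25) 114 rect [459.6 339. ] [20.3 20.7] 49.7 z 0.2452 mean [459.9 337.9]
top mid 99 rect [510.8   2.2] [60.4 62.8] 0.1 z 0.0954 mean [512.5   1.6]
top mid all 156 rect [510.8   2.2] [60.4 62.8] 0.1 z 0.0941 mean [518.    3.8]
top short 113 rect [ 509.8 -146. ] [61.4 61.8] 0.3 z 0.0749 mean [ 509.1 -147.3]
top short all 235 rect [ 509.8 -145.9] [61.4 62. ] 0.3 z 0.066 mean [ 509.9 -149. ]
top caddy 307 rect [ 563.1 -322.3] [87.  86.8] 65
[... 996 characters left out ...]
0 z 0.2431 mean [457.5 339.5]
side mid 126 rect [509.4   0.8] [62.1 62.9] 0.6 z 0.0921 mean [508.4   1.8]
side mid all 727 rect [5.097e+02 5.000e-01] [61.9 66.1] 16.0 z 0.0678 mean [504.9   6.9]
side short 93 rect [ 508.3 -148.7] [63.5 61.8] 84.4 z 0.0716 mean [ 507.2 -146.9]
side short all 499 rect [ 507.3 -148. ] [64.7 63.5] 83.1 z 0.0534 mean [ 504.6 -143.1]
side caddy 146 rect [ 561.3 -324.1] [87.9 89.4] 64.4 z 0.1018 mean [ 559.4 -322.5]
side caddy all 1155 rect [ 562.2 -324.1] [89.1 92.1] 65.1 z 0.0699 mean [ 554.5 -313.1]
side tray rim 394 rect [647.1 -27.8] [304.1 144.1] 84.5 z 0.0277 mean [652.4  -8.8]
side trayfl 1652 rect [651.9 -16.1] [187.4 334.9] 2.3 z 0.0036 mean [659.1 -21.1]
```

Emit:
play_rows --plan '[[[1,0,-0.2],[0,0,-0.267],-1],[[1,0,-0.2],[0,0,-0.267],-1],[[1,0,-0.2],[0,0,-0.267],-1],[[1,0,-0.2],[0,0,-0.267],-1],[[1,0,-0.2],[0,0,-0.267],-1],[[1,0,-0.2],[0,0,-0.267],-1],[[1,0,-0.2],[0,0,-0.267],-1],[[1,0,-0.2],[0,0,-0.267],-1],[[1,0,-0.2],[0,0,-0.267],-1],[[1,0,-0.2],[0,0,-0.267],-1],[[1,0,-0.2],[0,0,-0.267],-1],[[1,0,-0.2],[0,0,-0.267],-1],[[1,0,-0.2],[0,0,-0.267],-1],[[1,0,-0.2],[0,0,-0.267],-1],[[1,0,-0.2],[0,0,-0.267],-1],[[1,0,0],[0,0,-0.267],-1],[[1,0,0],[0,0,-0.267],-1],[[1,0,0],[0,0,-0.267],-1],[[1,0,0],[0,0,-0.267],-1],[[1,0,0],[0,0,-0.267],-1]]' --newtons 110

```text
clock: 3.8
position: [0.5858, -0.2417, 0.3202]
tool_rot: [-3.141, -0.0, 1.187]
force: [-0.5, 0.6, -0.4]
grip_width: 0.0853
finger_force: 0.0
```

Emit:
play_rows --plan '[[[1,0,0],[0,0,-0.267],-1],[[1,0,0],[0,0,-0.267],-1],[[1,0,0],[0,0,-0.267],-1],[[1,0,0],[0,0,-0.267],-1],[[1,0,0],[0,0,-0.267],-1],[[1,0,0],[0,0,-0.267],-1],[[1,0,0],[0,0,-0.267],-1],[[1,0,0],[0,0,-0.267],-1],[[1,0,0],[0,0,-0.267],-1],[[1,0,0],[0,0,-0.267],-1],[[1,0,0],[0,0,-0.267],-1],[[1,0,0],[0,0,-0.267],-1],[[1,0,0],[0,0,-0.267],-1],[[1,0,0],[0,0,-0.267],-1],[[1,0,0],[0,0,-0.267],-1],[[1,0,0],[0,0,-0.267],-1],[[1,0,0],[0,0,-0.267],-1],[[1,0,0],[0,0,-0.267],-1],[[1,0,0],[0,0,-0.267],-1],[[1,0,0],[0,0,-0.267],-1]]'

```text
clock: 6.3
position: [0.5877, 0.245, 0.3203]
tool_rot: [3.142, -0.0, 1.987]
force: [-0.1, 0.2, -0.3]
grip_width: 0.0855
finger_force: 0.0
```

Emit:
play_rows --plan '[[[1,-0.2,0],[0,0,-0.267],-1],[[1,-0.5,0],[0,0,-0.267],-1],[[1,-0.5,0],[0,0,-0.267],-1],[[0.8,-0.5,0],[0,0,-0.267],-1],[[0.4,-0.3,0],[0,0,-0.267],-1],[[0,0,0],[0,0,-0.1],-1],[[0,0,0],[0,0,0],-1],[[0,0,0],[0,0,0],-1]]'

```text
clock: 7.3
position: [0.4966, 0.3121, 0.3201]
tool_rot: [-3.141, 0.0, 2.199]
force: [0.8, 1.0, 0.1]
grip_width: 0.0851
finger_force: 0.0
```

```bash
cat >> h.py <<'E'
from scipy.spatial.transform import Rotation as Ro
def tool():
    s=bot.observe(); return np.array(s["position"]),Ro.from_euler("xyz",s["tool_rot"]).as_matrix(),s
def goto(x,y,z,yaw=None):
    """shift needed in tool units (2.5cm), and rz in units"""
    p,R,s=tool(); d=R.T@(np.array([x,y,z])-p)/.025
    print("pos",p.round(4),"rpy",np.round(s["tool_rot"],3),"q7",round(s["qpos"][6],2),"F",np.round(s["force"],1),"w",round(s["grip_width"],4),"shift",d.round(2))
    if yaw is not None:
        y0=s["tool_rot"][2]; e=(yaw-y0+np.pi)%(2*np.pi)-np.pi; print("rz units",round(-e/.15,2))
E
python3 - <<'E'
from h import *
goto(.4595,.3387,.210,0.6283+np.pi/2)
f=grab_frame("wrist"); save(f,"w1")
p=pts(f); print((-f["R"].T@f["t"]).round(3))
q=p[(abs(p[:,0]-.46)<.04)&(abs(p[:,1]-.34)<.04)&(p[:,2]>.236)&(p[:,2]<.26)]
print(len(q)); 
if len(q)>8: print(cv2.minAreaRect((q[:,:2]*1000).astype(np.float32)),np.median(q[:,2]))
E
```

```text
pos [0.4966 0.3121 0.3201] rpy [-3.141  0.     2.199] q7 -0.29 F [0.8 1.  0.1] w 0.0851 shift [ 1.73 -0.58  4.4 ]
rz units -0.0
[0.456 0.369 0.451]
906
((461.3565673828125, 338.8481750488281), (20.171512603759766, 20.139909744262695), 50.034873962402344) 0.24670248173113962
```

View pics/w1.png

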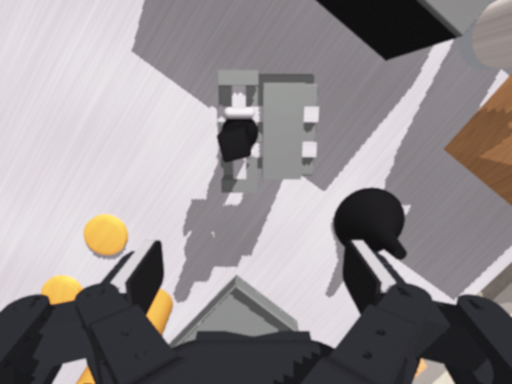

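Emit:
play_rows --plan '[[[0.86,-0.275,0],[0,0,0],-1],[[0.86,-0.275,0],[0,0,0],-1],[[0,0,0],[0,0,-0.815],-1],[[0,0,0],[0,0,-0.815],-1],[[0,0,0],[0,0,0],-1],[[0,0,0],[0,0,0],-1]]'

```text
clock: 8.1
position: [0.4593, 0.3394, 0.3203]
tool_rot: [-3.142, -0.0, 2.442]
force: [0.3, -0.2, -0.3]
grip_width: 0.0851
finger_force: 0.0
```

```bash
python3 - <<'E'
from h import *
goto(.4602,.3388,.210,0.873+np.pi/2)
E
```

```text
pos [0.4593 0.3394 0.3203] rpy [-3.142 -0.     2.442] q7 -0.15 F [ 0.3 -0.2 -0.3] w 0.0851 shift [-0.04  0.    4.41]
rz units -0.01
```

Emit:
play_rows --plan '[[[0,0,0.8],[0,0,0],-1],[[0,0,0.8],[0,0,0],-1],[[0,0,0.8],[0,0,0],-1],[[0,0,0.8],[0,0,0],-1],[[0,0,0.6],[0,0,0],-1],[[0,0,0.6],[0,0,0],-1],[[0,0,0],[0,0,0],-1],[[0,0,0],[0,0,0],1],[[0,0,0],[0,0,0],1],[[0,0,0],[0,0,0],1],[[0,0,0],[0,0,0],1],[[0,0,0],[0,0,0],1],[[0,0,0],[0,0,0],1],[[0,0,0],[0,0,0],1]]'

```text
clock: 9.85
position: [0.4599, 0.3395, 0.2108]
tool_rot: [3.141, 0.0, 2.444]
force: [0.6, 0.4, 6.2]
grip_width: 0.019
finger_force: 107.5
```

Emit:
play_rows --plan '[[[0,0,-0.2],[0,0,0],1],[[0,0,-0.2],[0,0,0],1],[[0,0,-0.2],[0,0,0],1],[[0,0,-0.2],[0,0,0],1],[[0,0,-0.2],[0,0,0],1],[[0,0,-0.2],[0,0,0],1],[[0,0,-0.12],[0,0,0],1],[[0,0,0],[0,0,0],1],[[0,0,0],[0,0,0],1],[[0,0,0],[0,0,0],1]]'

```text
clock: 11.1
position: [0.4595, 0.3393, 0.2432]
tool_rot: [-3.141, -0.0, 2.445]
force: [-0.3, -0.1, -1.6]
grip_width: 0.0187
finger_force: 109.7
```

```bash
python3 - <<'E'
from h import *
a=np.radians(36); p,R,s=tool()
goto(p[0]-.09*np.cos(a),p[1]-.09*np.sin(a),p[2])
for n in ["top","side"]:
    f=grab_frame(n)
    for r in regions_of("brush",n)[:2]:
        q=pts(f,r["mask"]); print(n,r["p"],r["box"],np.percentile(q,2,0).round(3),np.percentile(q,98,0).round(3))
        for z in [(.04,.06),(.07,.12),(.12,.14),(.16,.18)]:
            k=q[(q[:,2]>z[0])&(q[:,2]<z[1])]
            if len(k)>3: print(z,len(k),k.mean(0).round(4))
    if n=="side": save(f,"s1"); 
cv2.imwrite("pics/s1c.png",cv2.resize(cv2.imread("pics/s1.png")[170:370,100:260],None,fx=3,fy=3))
E
```

```text
pos [0.4595 0.3393 0.2432] rpy [-3.141 -0.     2.445] q7 -0.2 F [-0.3 -0.1 -1.6] w 0.0187 shift [ 0.87 -3.49  0.  ]
top 0.67 [85.4, 221.7, 133.4, 240.0] [0.443 0.322 0.063] [0.474 0.342 0.278]
(0.07, 0.12) 26 [0.456  0.324  0.0836]
(0.12, 0.14) 35 [0.4497 0.3369 0.13  ]
side 0.76 [168.0, 228.7, 193.9, 319.5] [0.442 0.326 0.058] [0.465 0.354 0.277]
(0.04, 0.06) 24 [0.4485 0.3441 0.056 ]
(0.07, 0.12) 208 [0.4468 0.3421 0.0907]
(0.12, 0.14) 4 [0.4429 0.3386 0.1228]
(0.16, 0.18) 20 [0.4552 0.3401 0.1646]
```

View pics/s1c.png

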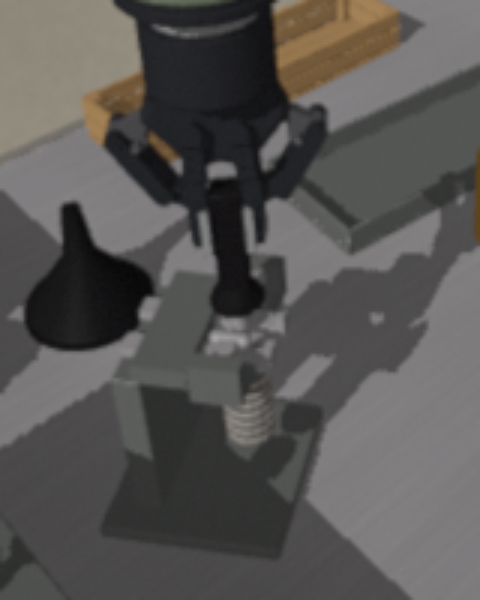

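The collar (crop ~237,300) now sits above the noses and lip, and the brush is vertical in the jaws. Next I draw it out level.

Emit:
play_rows --plan '[[[0.087,-0.35,0],[0,0,0],1],[[0.087,-0.35,0],[0,0,0],1],[[0.087,-0.35,0],[0,0,0],1],[[0.087,-0.35,0],[0,0,0],1],[[0.087,-0.35,0],[0,0,0],1],[[0.087,-0.35,0],[0,0,0],1],[[0.087,-0.35,0],[0,0,0],1],[[0.087,-0.35,0],[0,0,0],1],[[0.087,-0.35,0],[0,0,0],1],[[0.087,-0.35,0],[0,0,0],1],[[0,0,0],[0,0,0],1]]'

```text
clock: 12.68
position: [0.3864, 0.2858, 0.2434]
tool_rot: [-3.142, 0.0, 2.444]
force: [0.2, -0.1, -1.6]
grip_width: 0.0185
finger_force: 110.0
```

Emit:
play_rows --plan '[[[0,0,-1],[0,0,0],1],[[0,0,-1],[0,0,0],1],[[0,0,-1],[0,0,0],1],[[0,0,-1],[0,0,0],1],[[0,0,-0.8],[0,0,0],1],[[0,0,0],[0,0,0],1]]'

```text
clock: 13.42
position: [0.3872, 0.2866, 0.3642]
tool_rot: [3.14, 0.001, 2.444]
force: [-0.1, -0.6, -1.5]
grip_width: 0.0186
finger_force: 110.0
```

```bash
cat >> h.py <<'E'
def ring(p,c,z0,z1,w=.05):
    q=p[(abs(p[:,0]-c[0])<w)&(abs(p[:,1]-c[1])<w)&(p[:,2]>z0)&(p[:,2]<z1)]
    if len(q)<8: return None
    (c,r)=cv2.minEnclosingCircle((q[:,:2]*1000).astype(np.float32)); return np.round(c,1),round(r,1),len(q),(q[:,2].max()).round(3)
def tins(names=("top","side")):
    for n in names:
        f=grab_frame(n); p=pts(f)
        for t,h in [("tin_mid",.095),("tin_short",.075)]:
            for r in regions_of(t,n)[:3]:
                q=pts(f,r["mask"]); 
                if len(q)<20: continue
                q=q[(q[:,2]>h-.01)&(q[:,2]<h+.008)]
                if len(q)<8: continue
                print(n,t,round(r["p"],2),np.round(r["box"]).astype(int).tolist(),len(q),ring(q,np.median(q[:,:2],0),0,1))
E
python3 - <<'E'
from h import *
goto(.511,.0015,.33,1.57)
tins()
f=grab_frame("side"); 
for r in regions_of("brush","side")[:2]:
    q=pts(f,r["mask"]); print(r["p"],r["box"],np.percentile(q,1,0).round(3),np.percentile(q,99,0).round(3))
    for z in np.arange(.14,.37,.03):
        k=q[(q[:,2]>z)&(q[:,2]<z+.03)]
        if len(k)>3: print(z.round(2),len(k),k.mean(0).round(4))
E
```

```text
pos [0.3872 0.2866 0.3642] rpy [3.140e+00 1.000e-03 2.444e+00] q7 -0.07 F [-0.1 -0.6 -1.5] w 0.0186 shift [-11.12  -5.56   1.36]
rz units 5.83
top tin_mid 0.95 [249, 192, 275, 221] 72 (array([511.2,   1.9]), 31.5, 72, np.float64(0.099))
top tin_mid 0.49 [80, 187, 157, 253] 23 (array([534.6, 344.8]), 10.2, 23, np.float64(0.102))
top tin_short 0.59 [307, 197, 334, 223] 115 (array([ 508.7, -146.6]), 31.9, 115, np.float64(0.08))
side tin_mid 0.88 [256, 212, 282, 260] 164 (array([513. ,   1.2]), 34.9, 164, np.float64(0.096))
0.92 [212.8, 175.8, 233.2, 283.4] [ 0.369 -0.012  0.002] [0.705 0.302 0.396]
0.17 176 [0.3768 0.2924 0.1878]
0.2 208 [0.3768 0.2931 0.2154]
0.23 256 [0.3797 0.2903 0.2437]
0.26 87 [0.3832 0.287  0.2749]
0.29 206 [0.3782 0.2909 0.3096]
0.32 169 [0.379  0.2901 0.3353]
0.35 169 [0.3791 0.2903 0.3645]
```

Emit:
play_rows --plan '[[[-0.8,-0.4,0],[0,0,0],1],[[-0.8,-0.4,0],[0,0,0],1],[[-0.8,-0.4,0],[0,0,0],1],[[-0.8,-0.4,0],[0,0,0],1],[[-0.8,-0.4,0],[0,0,0],1],[[-0.8,-0.4,0],[0,0,0],1],[[-0.8,-0.4,0],[0,0,0],1],[[-0.8,-0.4,0],[0,0,0],1],[[-0.8,-0.4,0],[0,0,0],1],[[-0.8,-0.4,0],[0,0,0],1],[[-0.8,-0.4,0],[0,0,0],1],[[-0.8,-0.4,0],[0,0,0],1],[[-0.8,-0.4,0],[0,0,0],1],[[-0.72,-0.36,0],[0,0,0],1],[[0,0,0],[0,0,0],1],[[0,0,0],[0,0,0],1]]'

```text
clock: 15.82
position: [0.5105, 0.0016, 0.3632]
tool_rot: [3.141, -0.0, 2.445]
force: [-0.0, -0.2, -1.1]
grip_width: 0.0185
finger_force: 109.9
```

```bash
python3 - <<'E'
from h import *
goto(.511,.0015,.202)
tins()
E
```

```text
pos [0.5105 0.0016 0.3632] rpy [ 3.141 -0.     2.445] q7 0.59 F [-0.  -0.2 -1.1] w 0.0185 shift [-0.02  0.01  6.45]
top tin_short 0.41 [328, 199, 332, 212] 15 (array([ 517.2, -169.4]), 16.7, 15, np.float64(0.077))
side tin_mid 0.77 [259, 215, 282, 255] 125 (array([510.9,   0.6]), 32.6, 125, np.float64(0.096))
side tin_short 0.73 [292, 201, 316, 230] 127 (array([ 508.8, -148.1]), 32.8, 127, np.float64(0.076))
```

Aligned. Brush down, up past half, and down again.

Emit:
play_rows --plan '[[[0,0,0.7],[0,0,0],1],[[0,0,0.7],[0,0,0],1],[[0,0,0.7],[0,0,0],1],[[0,0,0.7],[0,0,0],1],[[0,0,0.7],[0,0,0],1],[[0,0,0.7],[0,0,0],1],[[0,0,0.7],[0,0,0],1],[[0,0,0.7],[0,0,0],1],[[0,0,0.5],[0,0,0],1],[[0,0,0.3],[0,0,0],1],[[0,0,0],[0,0,0],1],[[0,0,0],[0,0,0],1],[[0,0,0],[0,0,0],1],[[0,0,0],[0,0,0],1]]'

```text
clock: 17.88
position: [0.5108, 0.0011, 0.2036]
tool_rot: [3.141, 0.0, 2.444]
force: [-0.2, -0.4, -1.2]
grip_width: 0.019
finger_force: 110.1
```

Emit:
play_rows --plan '[[[0,0,0.12],[0,0,0],1],[[0,0,0],[0,0,0],1],[[0,0,0],[0,0,0],1],[[0,0,0],[0,0,0],1],[[0,0,-0.6],[0,0,0],1],[[0,0,-0.6],[0,0,0],1],[[0,0,-0.6],[0,0,0],1],[[0,0,-0.6],[0,0,0],1],[[0,0,0],[0,0,0],1],[[0,0,0],[0,0,0],1],[[0,0,0.6],[0,0,0],1],[[0,0,0.6],[0,0,0],1],[[0,0,0.6],[0,0,0],1],[[0,0,0.4],[0,0,0],1],[[0,0,0.2],[0,0,0],1],[[0,0,0],[0,0,0],1],[[0,0,0],[0,0,0],1],[[0,0,0],[0,0,0],1],[[0,0,0],[0,0,0],1]]'

```text
clock: 20.25
position: [0.5107, 0.0011, 0.2005]
tool_rot: [3.141, 0.0, 2.444]
force: [1.4, -0.9, -1.5]
grip_width: 0.0187
finger_force: 110.0
```

```bash
python3 - <<'E'
from h import *
goto(.511,.0015,.202)
tins(["side"])
f=grab_frame("side")
for r in regions_of("brush","side")[:1]:
    q=pts(f,r["mask"]); print(np.percentile(q,1,0),np.percentile(q,99,0))
save(f,"s2"); cv2.imwrite("pics/s2c.png",cv2.resize(f["pixels"][130:290,210:350,::-1],None,fx=3,fy=3))
E
```

```text
pos [0.5107 0.0011 0.2005] rpy [3.141 0.    2.444] q7 0.46 F [ 1.4 -0.9 -1.5] w 0.0187 shift [ 0.    0.02 -0.06]
side tin_mid 0.72 [257, 212, 282, 258] 120 (array([511. ,   0.9]), 32.8, 120, np.float64(0.096))
side tin_mid 0.24 [266, 174, 278, 228] 45 (array([508.3,   1.2]), 12.9, 45, np.float64(0.102))
side tin_short 0.91 [290, 201, 318, 232] 117 (array([ 507.6, -147.3]), 33.5, 117, np.float64(0.077))
[ 0.49351204 -0.16673581  0.00520674] [0.6644552  0.01643779 0.23428541]
```

View pics/s2c.png

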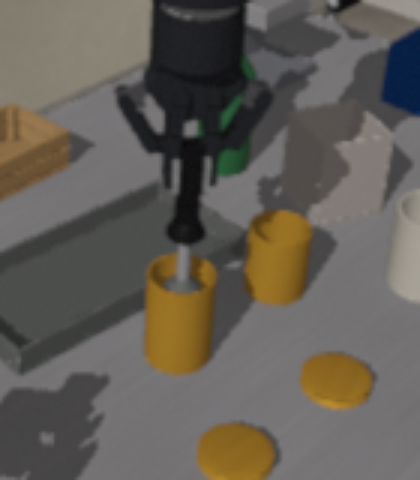

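Brush is in the mid tin (crop 183,290), deep down; the short tin is at (278,255). Next I raise it and move to the short tin.

Emit:
play_rows --plan '[[[0,0,-0.7],[0,0,0],1],[[0,0,-0.7],[0,0,0],1],[[0,0,-0.7],[0,0,0],1],[[0,0,-0.7],[0,0,0],1],[[0,0,-0.8],[0,0,0],1],[[0,0,-0.8],[0,0,0],1],[[0,0,-0.8],[0,0,0],1],[[0,0,-0.8],[0,0,0],1],[[0,0,0],[0,0,0],1]]'

```text
clock: 21.62
position: [0.5111, 0.0013, 0.3524]
tool_rot: [3.14, 0.003, 2.445]
force: [0.3, 0.8, -1.4]
grip_width: 0.0186
finger_force: 110.1
```

```bash
python3 - <<'E'
from h import *
goto(.5085,-.1475,.200)
tins()
E
```

```text
pos [0.5111 0.0013 0.3524] rpy [3.140e+00 3.000e-03 2.445e+00] q7 0.59 F [ 0.3  0.8 -1.4] w 0.0186 shift [-3.73 -4.64  6.1 ]
side tin_mid 0.81 [258, 213, 282, 255] 145 (array([509.5,  -1.5]), 35.4, 145, np.float64(0.096))
side tin_short 0.72 [291, 204, 316, 229] 123 (array([ 507.4, -148. ]), 33.2, 123, np.float64(0.077))
```

Emit:
play_rows --plan '[[[-0.62,-0.77,0],[0,0,0],1],[[-0.62,-0.77,0],[0,0,0],1],[[-0.62,-0.77,0],[0,0,0],1],[[-0.62,-0.77,0],[0,0,0],1],[[-0.62,-0.77,0],[0,0,0],1],[[-0.62,-0.78,0],[0,0,0],1],[[0,0,0],[0,0,0],1],[[0,0,0],[0,0,0],1]]'

```text
clock: 22.92
position: [0.5076, -0.1468, 0.35]
tool_rot: [3.141, -0.001, 2.445]
force: [-0.6, 0.4, -1.3]
grip_width: 0.0188
finger_force: 110.0
```

```bash
python3 - <<'E'
from h import *
goto(.5085,-.1475,.200)
tins(["side"])
E
```

```text
pos [ 0.5076 -0.1468  0.35  ] rpy [ 3.141e+00 -1.000e-03  2.445e+00] q7 0.88 F [-0.6  0.4 -1.3] w 0.0188 shift [-0.05 -0.    6.  ]
side tin_mid 0.89 [257, 213, 285, 258] 156 (array([ 5.1e+02, -4.0e-01]), 34.0, 156, np.float64(0.096))
side tin_short 0.7 [292, 201, 315, 233] 128 (array([ 506.5, -149.5]), 34.9, 128, np.float64(0.077))
```

Emit:
play_rows --plan '[[[-0.05,0,0.7],[0,0,0],1],[[0,0,0.7],[0,0,0],1],[[0,0,0.7],[0,0,0],1],[[0,0,0.7],[0,0,0],1],[[0,0,0.7],[0,0,0],1],[[0,0,0.7],[0,0,0],1],[[0,0,0.7],[0,0,0],1],[[0,0,0.5],[0,0,0],1],[[0,0,0.4],[0,0,0],1],[[0,0,0.2],[0,0,0],1],[[0,0,0],[0,0,0],1],[[0,0,0],[0,0,0],1],[[0,0,0],[0,0,0],1],[[0,0,0],[0,0,0],1]]'

```text
clock: 24.82
position: [0.5087, -0.1482, 0.2005]
tool_rot: [3.141, 0.0, 2.444]
force: [0.2, 0.6, -0.1]
grip_width: 0.019
finger_force: 110.0
```

Emit:
play_rows --plan '[[[0,0,0],[0,0,0],1],[[0,0,-0.5],[0,0,0],1],[[0,0,-0.5],[0,0,0],1],[[0,0,-0.5],[0,0,0],1],[[0,0,-0.4],[0,0,0],1],[[0,0,0],[0,0,0],1],[[0,0,0],[0,0,0],1],[[0,0,0],[0,0,0],1],[[0,0,0.5],[0,0,0],1],[[0,0,0.5],[0,0,0],1],[[0,0,0.5],[0,0,0],1],[[0,0,0.3],[0,0,0],1],[[0,0,0.1],[0,0,0],1],[[0,0,0],[0,0,0],1],[[0,0,0],[0,0,0],1],[[0,0,0],[0,0,0],1],[[0,0,0],[0,0,0],1]]'

```text
clock: 26.95
position: [0.5086, -0.1482, 0.2005]
tool_rot: [3.142, 0.0, 2.445]
force: [0.1, -0.9, -2.1]
grip_width: 0.019
finger_force: 109.9
```

```bash
python3 - <<'E'
from h import *
goto(.562,-.323,.35)
tins(["side"])
f=grab_frame("side")
cv2.imwrite("pics/s3c.png",cv2.resize(f["pixels"][130:290,210:370,::-1],None,fx=3,fy=3))
E
```

```text
pos [ 0.5086 -0.1482  0.2005] rpy [3.142 0.    2.445] q7 0.78 F [ 0.1 -0.9 -2.1] w 0.019 shift [-6.13 -3.99 -5.98]
side tin_mid 0.85 [256, 215, 282, 260] 146 (array([510.3,  -0. ]), 33.2, 146, np.float64(0.097))
side tin_mid 0.65 [300, 157, 312, 210] 31 (array([ 506.5, -144.4]), 10.7, 31, np.float64(0.103))
side tin_short 0.8 [289, 202, 317, 230] 96 (array([ 507.6, -147.3]), 32.5, 96, np.float64(0.076))
side tin_short 0.35 [341, 190, 370, 231] 245 (array([ 402.7, -267.9]), 41.6, 245, np.float64(0.083))
```

View pics/s3c.png

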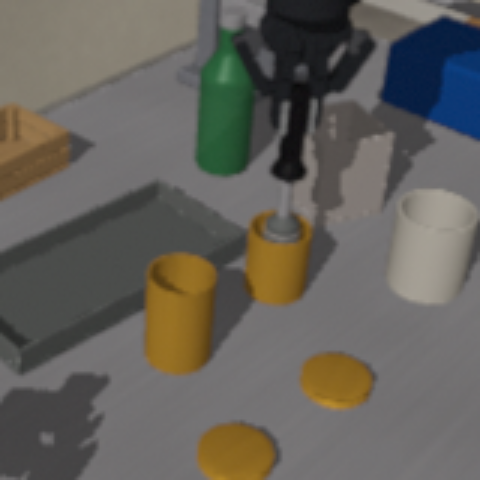

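Emit:
play_rows --plan '[[[0,0,-0.7],[0,0,0],1],[[0,0,-0.7],[0,0,0],1],[[0,0,-0.7],[0,0,0],1],[[0,0,-0.7],[0,0,0],1],[[0,0,-0.8],[0,0,0],1],[[0,0,-0.8],[0,0,0],1],[[0,0,-0.8],[0,0,0],1],[[0,0,-0.8],[0,0,0],1],[[0,0,0],[0,0,0],1],[[-0.77,-0.5,0],[0,0,0],1],[[-0.77,-0.5,0],[0,0,0],1],[[-0.77,-0.5,0],[0,0,0],1],[[-0.77,-0.5,0],[0,0,0],1],[[-0.77,-0.5,0],[0,0,0],1],[[-0.77,-0.5,0],[0,0,0],1],[[-0.77,-0.5,0],[0,0,0],1],[[-0.74,-0.5,0],[0,0,0],1],[[0,0,0],[0,0,0],1],[[0,0,0],[0,0,0],1]]'

```text
clock: 29.52
position: [0.5618, -0.3233, 0.3498]
tool_rot: [3.141, -0.001, 2.444]
force: [-0.7, 0.7, -1.2]
grip_width: 0.0185
finger_force: 109.9
```

```bash
python3 - <<'E'
from h import *
goto(.562,-.323,.199)
E
```

```text
pos [ 0.5618 -0.3233  0.3498] rpy [ 3.141e+00 -1.000e-03  2.444e+00] q7 1.13 F [-0.7  0.7 -1.2] w 0.0185 shift [-0.    0.01  6.03]
```

Emit:
play_rows --plan '[[[0,0,0.7],[0,0,0],1],[[0,0,0.7],[0,0,0],1],[[0,0,0.7],[0,0,0],1],[[0,0,0.7],[0,0,0],1],[[0,0,0.7],[0,0,0],1],[[0,0,0.7],[0,0,0],1],[[0,0,0.7],[0,0,0],1],[[0,0,0.5],[0,0,0],1],[[0,0,0.4],[0,0,0],1],[[0,0,0.25],[0,0,0],1],[[0,0,0],[0,0,0],1],[[0,0,0],[0,0,0],1]]'

```text
clock: 31.02
position: [0.5621, -0.3233, 0.1995]
tool_rot: [3.141, 0.001, 2.444]
force: [-0.2, -0.7, -0.9]
grip_width: 0.019
finger_force: 109.9
```

Emit:
play_rows --plan '[[[0,0,0],[0,0,0],0.6],[[0,0,0],[0,0,0],0.4],[[0,0,0],[0,0,0],0.2],[[0,0,0],[0,0,0],0],[[0,0,0],[0,0,0],-0.3],[[0,0,0],[0,0,0],-0.6],[[0,0,0],[0,0,0],-1],[[0,0,0],[0,0,0],-1],[[0,0,0],[0,0,0],-1],[[0,0,0],[0,0,0],-1]]'

```text
clock: 32.28
position: [0.5619, -0.3232, 0.199]
tool_rot: [3.142, -0.0, 2.444]
force: [-0.4, -0.5, 1.0]
grip_width: 0.0853
finger_force: 0.0
```

Emit:
play_rows --plan '[[[0,0,-0.3],[0,0,0],-1],[[0,0,-0.7],[0,0,0],-1],[[0,0,-0.7],[0,0,0],-1],[[0,0,-0.7],[0,0,0],-1],[[0,0,-0.7],[0,0,0],-1],[[0,0,0],[0,0,0],-1]]'

```text
clock: 33.02
position: [0.5624, -0.3234, 0.2783]
tool_rot: [3.141, 0.002, 2.444]
force: [-0.0, 0.4, 0.3]
grip_width: 0.0851
finger_force: 0.0
```

```bash
python3 - <<'E'
from h import *
goto(.509,-.1475,.30,0)
for n in ["side","top"]:
    f=grab_frame(n)
    for r in regions_of("brush",n)[:1]:
        q=pts(f,r["mask"]); print(n,r["p"],np.percentile(q,1,0).round(3),np.percentile(q,99,0).round(3))
        k=q[q[:,2]>.19]; print(len(k),k.mean(0) if len(k) else 0)
tins()
E
```

```text
pos [ 0.5624 -0.3234  0.2783] rpy [3.141e+00 2.000e-03 2.444e+00] q7 1.1 F [-0.   0.4  0.3] w 0.0851 shift [ 6.15  4.02 -0.88]
rz units 16.3
side 0.63 [ 0.545 -0.331  0.088] [ 0.572 -0.308  0.228]
90 [ 0.55741322 -0.31900131  0.21076309]
top 0.64 [ 0.544 -0.334  0.025] [ 0.576 -0.306  0.231]
162 [ 0.5604934  -0.31889054  0.2188016 ]
top tin_mid 0.72 [246, 194, 274, 223] 99 (array([511.2,   2.2]), 31.7, 99, np.float64(0.1))
top tin_short 0.62 [379, 178, 421, 199] 99 (array([ 561.2, -322. ]), 17.2, 99, np.float64(0.083))
side tin_mid 0.63 [259, 214, 282, 258] 139 (array([510.2,   0.8]), 32.4, 139, np.float64(0.097))
side tin_short 0.73 [295, 200, 320, 232] 126 (array([ 499. , -158.8]), 34.8, 126, np.float64(0.076))
```

The brush stands in the caddy. The short tin has been knocked to about (0.499, -0.159), so I go there and re-measure.

Emit:
play_rows --plan '[[[0.77,0.43,-0.2],[0,0,0.8],-1],[[0.77,0.43,-0.2],[0,0,0.8],-1],[[0.77,0.43,0],[0,0,0.8],-1],[[0.77,0.43,0],[0,0,0.8],-1],[[0.77,0.43,0],[0,0,0.8],-1],[[0.77,0.43,0],[0,0,0.8],-1],[[0.77,0.43,0],[0,0,0.8],-1],[[0,0,0],[0,0,0.85],-1],[[0,0,0],[0,0,0],-1],[[0,0,0],[0,0,0],-1]]'

```text
clock: 34.78
position: [0.5611, -0.1735, 0.2865]
tool_rot: [-3.142, 0.0, 1.48]
force: [0.0, 0.4, 0.1]
grip_width: 0.0858
finger_force: 0.0
```

```bash
python3 - <<'E'
from h import *
goto(.499,-.159,.055,1.477)
tins(["side","top"])
f=grab_frame("wrist"); p=pts(f)
print("wrist",ring(p,(.5,-.158),.066,.082,.045),ring(p,(.51,.002),.086,.102,.045))
E
```

```text
pos [ 0.5611 -0.1735  0.2865] rpy [-3.142  0.     1.48 ] q7 -0.01 F [0.  0.4 0.1] w 0.0858 shift [ 0.35 -2.53  9.26]
rz units 0.02
side tin_mid 0.89 [258, 212, 284, 257] 146 (array([511.8,   1.3]), 33.4, 146, np.float64(0.096))
side tin_mid 0.42 [129, 250, 206, 356] 103 (array([498. , 394.2]), 23.8, 103, np.float64(0.103))
side tin_short 0.87 [299, 200, 324, 231] 114 (array([ 494.3, -169.1]), 34.1, 114, np.float64(0.077))
top tin_mid 0.56 [247, 193, 272, 222] 94 (array([511.3,   2.2]), 31.5, 94, np.float64(0.099))
top tin_short 0.82 [315, 201, 344, 230] 121 (array([ 493.8, -167.5]), 31.9, 121, np.float64(0.08))
wrist (array([ 495.4, -168.7]), 32.0, 672, np.float64(0.08)) (array([512.8,  -6.1]), 30.8, 483, np.float64(0.099))
```

Emit:
play_rows --plan '[[[0,-0.89,0],[0,0,0],-1],[[0,-0.89,0],[0,0,0],-1],[[-0.04,-0.89,0],[0,0,0],-1],[[0,0,0.8],[0,0,0],-1],[[0,0,0.8],[0,0,0],-1],[[0,0,0.8],[0,0,0],-1],[[0,0,0.8],[0,0,0],-1],[[0,0,0.8],[0,0,0],-1],[[0,0,0],[0,0,0],-1],[[0,0,0],[0,0,0],-1]]'

```text
clock: 36.38
position: [0.495, -0.1681, 0.1873]
tool_rot: [3.141, 0.0, 1.477]
force: [0.6, 0.8, 0.3]
grip_width: 0.0855
finger_force: 0.0
```

```bash
python3 - <<'E'
from h import *
goto(.4945,-.1685,.050,1.477)
tins(["side"])
f=grab_frame("wrist"); p=pts(f)
print("wrist",ring(p,(.495,-.168),.066,.082,.045))
E
```

```text
pos [ 0.495  -0.1681  0.1873] rpy [3.141 0.    1.477] q7 -0.04 F [0.6 0.8 0.3] w 0.0855 shift [-0.02 -0.02  5.49]
rz units 0.0
side tin_mid 0.89 [257, 214, 284, 258] 156 (array([511.2,  -0. ]), 33.1, 156, np.float64(0.096))
side tin_short 0.59 [298, 199, 323, 231] 127 (array([ 492. , -168.9]), 34.4, 127, np.float64(0.076))
wrist (array([ 495.2, -168.7]), 32.1, 1254, np.float64(0.079))
```

Emit:
play_rows --plan '[[[0,0,0.7],[0,0,0],-1],[[0,0,0.7],[0,0,0],-1],[[0,0,0.7],[0,0,0],-1],[[0,0,0.7],[0,0,0],-1],[[0,0,0.7],[0,0,0],-1],[[0,0,0.7],[0,0,0],-1],[[0,0,0.7],[0,0,0],-1],[[0,0,0.6],[0,0,0],-1],[[0,0,0],[0,0,0],-1],[[0,0,0],[0,0,0],-0.6],[[0,0,0],[0,0,0],0],[[0,0,0],[0,0,0],1],[[0,0,0],[0,0,0],1],[[0,0,0],[0,0,0],1],[[0,0,0],[0,0,0],1]]' --newtons 50

```text
clock: 38.45
position: [0.495, -0.1681, 0.0499]
tool_rot: [3.141, 0.0, 1.477]
force: [-0.9, 0.2, 4.9]
grip_width: 0.0643
finger_force: 53.7
```

```bash
python3 - <<'E'
from h import *
goto(.643,-.081,.15,1.477)
E
```

```text
pos [ 0.495  -0.1681  0.0499] rpy [3.141 0.    1.477] q7 -0.12 F [-0.9  0.2  4.9] w 0.0643 shift [ 4.02  5.57 -4.  ]
rz units -0.0
```

Emit:
play_rows --plan '[[[0,0,-0.6],[0,0,0],1],[[0,0,-0.6],[0,0,0],1],[[0,0,-0.6],[0,0,0],1],[[0,0,-0.6],[0,0,0],1],[[0,0,-0.6],[0,0,0],1],[[0.5,0.7,0],[0,0,0],1],[[0.5,0.7,0],[0,0,0],1],[[0.5,0.7,0],[0,0,0],1],[[0.5,0.7,0],[0,0,0],1],[[0.5,0.7,0],[0,0,0],1],[[0.5,0.7,0],[0,0,0],1],[[0.5,0.7,0],[0,0,0],1],[[0.5,0.67,0],[0,0,0],1],[[0,0,0],[0,0,0],1],[[0,0,0],[0,0,0],1]]'

```text
clock: 40.33
position: [0.6423, -0.0814, 0.1237]
tool_rot: [-3.141, 0.0, 1.477]
force: [-0.2, -0.2, -2.4]
grip_width: 0.064
finger_force: 55.7
```

```bash
python3 - <<'E'
from h import *
goto(.643,-.081,.0552,1.477)
tins(["side"])
E
```

```text
pos [ 0.6423 -0.0814  0.1237] rpy [-3.141  0.     1.477] q7 -0.23 F [-0.2 -0.2 -2.4] w 0.064 shift [0.02 0.03 2.74]
rz units 0.0
side tin_mid 0.83 [254, 212, 282, 258] 151 (array([510.1,   0.8]), 32.9, 151, np.float64(0.097))
```

Emit:
play_rows --plan '[[[0,0,0.6],[0,0,0],1],[[0,0,0.6],[0,0,0],1],[[0,0,0.6],[0,0,0],1],[[0,0,0.5],[0,0,0],1],[[0,0,0.3],[0,0,0],1],[[0,0,0.14],[0,0,0],1],[[0,0,0],[0,0,0],1],[[0,0,0],[0,0,0],-0.6],[[0,0,0],[0,0,0],-0.8],[[0,0,0],[0,0,0],-1],[[0,0,0],[0,0,0],-1],[[0,0,0],[0,0,0],-1]]'

```text
clock: 41.98
position: [0.6427, -0.0815, 0.0556]
tool_rot: [3.142, -0.0, 1.477]
force: [0.5, -0.0, -0.6]
grip_width: 0.0856
finger_force: 0.0
```

Emit:
play_rows --plan '[[[0,0,-0.3],[0,0,0],-1],[[0,0,-0.7],[0,0,0],-1],[[0,0,-1],[0,0,0],-1],[[0,0,-1],[0,0,0],-1],[[0,0,-1],[0,0,0],-1],[[0,0,-1],[0,0,0],-1],[[0,0,0],[0,0,0],-1]]'

```text
clock: 42.85
position: [0.6438, -0.0816, 0.1838]
tool_rot: [3.137, -0.0, 1.477]
force: [0.1, 0.2, 0.5]
grip_width: 0.0853
finger_force: 0.0
```

```bash
python3 - <<'E'
from h import *
goto(.511,.001,.060,1.477)
f=grab_frame("wrist"); p=pts(f)
print("wrist",ring(p,(.643,-.081),.066,.085,.045),ring(p,(.511,.001),.086,.102,.045))
tins()
E
```

```text
pos [ 0.6438 -0.0816  0.1838] rpy [ 3.137 -0.     1.477] q7 -0.21 F [0.1 0.2 0.5] w 0.0853 shift [ 2.79 -5.62  4.93]
rz units -0.0
wrist (array([642.9, -81.9]), 32.0, 1529, np.float64(0.083)) (array([513.2,   1.3]), 32.4, 2809, np.float64(0.099))
top tin_mid 0.98 [248, 193, 275, 221] 102 (array([511.2,   2.1]), 31.6, 102, np.float64(0.099))
top tin_short 0.56 [282, 155, 286, 169] 12 (array([629.9, -53.7]), 9.5, 12, np.float64(0.083))
side tin_mid 0.76 [256, 214, 283, 258] 147 (array([ 5.109e+02, -1.000e-01]), 33.9, 147, np.float64(0.095))
side tin_short 0.9 [248, 192, 269, 221] 158 (array([639.9, -81.9]), 34.0, 158, np.float64(0.08))
side tin_short 0.24 [321, 136, 332, 178] 10 (array([ 575., -335.]), 26.5, 10, np.float64(0.083))
```

Short tin is in the tray at (0.643, -0.082). Now the mid tin at (0.512, 0.0015).

Emit:
play_rows --plan '[[[0.35,-0.7,0],[0,0,0],-1],[[0.35,-0.7,0],[0,0,0],-1],[[0.35,-0.7,0],[0,0,0],-1],[[0.35,-0.7,0],[0,0,0],-1],[[0.35,-0.7,0],[0,0,0],-1],[[0.35,-0.7,0],[0,0,0],-1],[[0.35,-0.7,0],[0,0,0],-1],[[0.35,-0.7,0],[0,0,0],-1],[[0,0,0],[0,0,0],-1],[[0,0,0],[0,0,0],-1]]'

```text
clock: 44.45
position: [0.5103, 0.001, 0.1805]
tool_rot: [3.141, 0.0, 1.477]
force: [-0.6, -0.2, -0.6]
grip_width: 0.0853
finger_force: 0.0
```

```bash
python3 - <<'E'
from h import *
goto(.512,.001,.060,1.477)
f=grab_frame("wrist"); p=pts(f)
print("wrist",ring(p,(.511,.001),.086,.102,.045))
E
```

```text
pos [0.5103 0.001  0.1805] rpy [3.141 0.    1.477] q7 -0.38 F [-0.6 -0.2 -0.6] w 0.0853 shift [0.   0.07 4.82]
rz units -0.0
wrist (array([512.8,   1.4]), 31.9, 1601, np.float64(0.099))
```

Emit:
play_rows --plan '[[[0,0.07,0.7],[0,0,0],-1],[[0,0,0.7],[0,0,0],-1],[[0,0,0.7],[0,0,0],-1],[[0,0,0.7],[0,0,0],-1],[[0,0,0.7],[0,0,0],-1],[[0,0,0.7],[0,0,0],-1],[[0,0,0.6],[0,0,0],-1],[[0,0,0],[0,0,0],-1],[[0,0,0],[0,0,0],-0.6],[[0,0,0],[0,0,0],0],[[0,0,0],[0,0,0],1],[[0,0,0],[0,0,0],1],[[0,0,0],[0,0,0],1],[[0,0,0],[0,0,0],1]]'

```text
clock: 46.25
position: [0.512, 0.0011, 0.0613]
tool_rot: [3.14, -0.0, 1.477]
force: [-0.2, -0.4, 7.0]
grip_width: 0.0633
finger_force: 54.0
```

Emit:
play_rows --plan '[[[0,0,-0.6],[0,0,0],1],[[0,0,-0.6],[0,0,0],1],[[0,0,-0.6],[0,0,0],1],[[0,0,-0.6],[0,0,0],1],[[0,0,-0.6],[0,0,0],1],[[0,0,0],[0,0,0],1],[[0,0,0],[0,0,0],1]]'

```text
clock: 47.12
position: [0.5114, 0.0011, 0.1353]
tool_rot: [-3.141, 0.0, 1.477]
force: [-0.5, -0.2, -2.9]
grip_width: 0.0631
finger_force: 56.0
```

```bash
python3 - <<'E'
from h import *
goto(.653,.029,.0655,1.477)
E
```

```text
pos [0.5114 0.0011 0.1353] rpy [-3.141  0.     1.477] q7 -0.41 F [-0.5 -0.2 -2.9] w 0.0631 shift [1.64 5.54 2.79]
rz units -0.0
```

Emit:
play_rows --plan '[[[0.2,0.69,0],[0,0,0],1],[[0.2,0.69,0],[0,0,0],1],[[0.2,0.69,0],[0,0,0],1],[[0.2,0.69,0],[0,0,0],1],[[0.2,0.69,0],[0,0,0],1],[[0.2,0.69,0],[0,0,0],1],[[0.2,0.69,0],[0,0,0],1],[[0.2,0.69,0],[0,0,0],1],[[0,0,0],[0,0,0],1],[[0,0,0.6],[0,0,0],1],[[0,0,0.6],[0,0,0],1],[[0,0,0.6],[0,0,0],1],[[0,0,0.5],[0,0,0],1],[[0,0,0.3],[0,0,0],1],[[0,0,0.15],[0,0,0],1],[[0,0,0],[0,0,0],1],[[0,0,0],[0,0,0],1]]'

```text
clock: 49.25
position: [0.653, 0.0281, 0.0672]
tool_rot: [3.141, -0.0, 1.477]
force: [-0.1, 0.0, -3.4]
grip_width: 0.0632
finger_force: 56.3
```

Emit:
play_rows --plan '[[[0,0,0],[0,0,0],-0.6],[[0,0,0],[0,0,0],-0.8],[[0,0,0],[0,0,0],-1],[[0,0,0],[0,0,0],-1],[[0,0,0],[0,0,0],-1],[[0,0,-0.3],[0,0,0],-1],[[0,0,-0.7],[0,0,0],-1],[[0,0,-1],[0,0,0],-1],[[0,0,-1],[0,0,0],-1],[[0,0,-1],[0,0,0],-1],[[0,0,-1],[0,0,0],-1],[[0,0,-1],[0,0,0],-1],[[0,0,-1],[0,0,0],-1],[[0,0,0],[0,0,0],-1],[[0,0,0],[0,0,0],-1],[[0,0,0],[0,0,0],-1],[[0,0,0],[0,0,0],-1]]'

```text
clock: 51.38
position: [0.6525, 0.028, 0.2413]
tool_rot: [-3.141, 0.0, 1.477]
force: [-0.2, 0.5, -0.1]
grip_width: 0.085
finger_force: 0.0
```

```bash
python3 - <<'E'
from h import *
goto(.653,.029,.0655,1.477)
tins()
f=grab_frame("wrist"); p=pts(f)
print("wrist",ring(p,(.643,-.081),.072,.085,.045),ring(p,(.653,.029),.092,.106,.045))
f=grab_frame("side"); cv2.imwrite("pics/s4.png",cv2.resize(f["pixels"][100:350,110:390,::-1],None,fx=2,fy=2))
E
```

```text
pos [0.6525 0.028  0.2413] rpy [-3.141  0.     1.477] q7 -0.36 F [-0.2  0.5 -0.1] w 0.085 shift [0.04 0.02 7.03]
rz units 0.0
top tin_mid 0.43 [378, 176, 421, 201] 10 (array([ 571.7, -340.8]), 26.9, 10, np.float64(0.098))
side tin_mid 0.94 [216, 197, 239, 238] 177 (array([650.4,  26.7]), 33.6, 177, np.float64(0.1))
side tin_mid 0.67 [106, 239, 154, 288] 56 (array([703.5, 329.1]), 10.7, 56, np.float64(0.103))
side tin_short 0.71 [242, 189, 268, 219] 145 (array([640. , -83.6]), 33.9, 145, np.float64(0.08))
wrist (array([643.6, -81.9]), 32.6, 843, np.float64(0.083)) (array([653.4,  28.2]), 31.9, 904, np.float64(0.103))
```

View pics/s4.png

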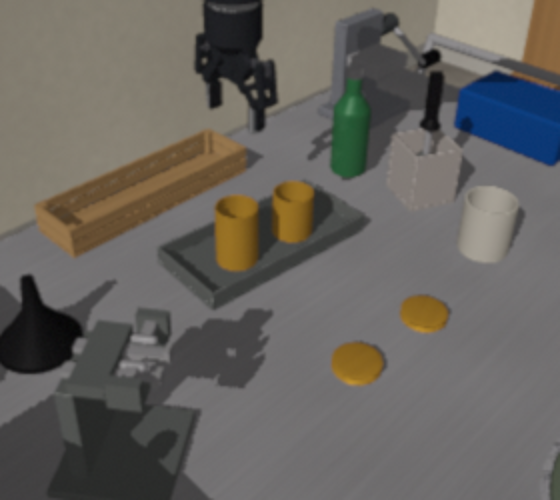

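Both tins stand upright in the tray (crop 237,233 and 293,210), the brush is in the caddy (433,110), and nothing else has moved. Handing in.

```bash
python3 -c "
from workcell import bot
print(bot.job_done())"
```

```text
the job is handed in; nothing more can be done
None
```

The job is handed in (no verdict came back): I lifted the brush out of the rack, brushed the mid and then the short tin (no tall tin was present), left the brush standing in the caddy and stood both tins upright in the tray, with the other objects undisturbed.

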